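Book in a biopsy tub with the barcode scanner

TASK

Book in the biopsy tub with the yellow lid: its lid is still standing proud, so press it down until it is fully home. Then take the barcode scanner from its cradle and point it straight at the barcode label on that tub's side, level with the middle of the label and about 10 cm away from it, and hold it steady there for a good second so that it reads. Put the scanner back down in its cradle as you found it and let go; leave the tub and the other things on the bench standing where they are.

Things in the scene. Friction and masses are not known exactly. Their poses are not given: they have to be found in the camera images.
- tub: square translucent pale-blue specimen tub with rounded corners, 84 x 84 mm, 110 mm high to a 92 x 92 mm flange. Origin: centre of its underside, z up. Its +x side carries the label. Stands loose on the bench, 0.4 to 0.8 kg. Its +x may face anywhere from the robot's right (-y) to half-way between right and ahead
- lid_top (a point): middle of the top face of the yellow snap lid on the tub. The lid is 92 x 92 x 16 mm, with a small lift tab jutting out on the label side. The top is 141 mm above the bench with the lid fully proud and 133 mm when it is fully home. Axes as tub
- tub_lid (a joint): how far the yellow lid has been pressed down, in m: 0 = fully proud (an 11 mm gap shows between lid and flange), 0.008 = fully home (3 mm gap). It slides straight down, needs about 7 N, stays where it is left and stops hard at 0.008; it starts between 0 and 0.002
- tub_label (a point): centre of the barcode label on the tub's +x side: white label 64 x 60 mm with black bars and a dark blue band along its top, 43 mm out from the tub's axis and 70 mm above the bench. Axes as tub: x points straight out of the label, z up
- scanner: cordless barcode scanner, white with dark blue tail and nose bumper, 160 mm long, 0.15 to 0.23 kg, starts level in the cradle. Origin: on the handle's axis at the grip place, near the centre of mass; x to the nose, z up (orange trigger on top). Handle 32 mm wide, 28 high, x = -80 to +30 mm; head 56 wide, 36 high, x = +30 to +80 mm, same axis. It reads by itself, no trigger to press
- scanner_window (a point): centre of the dark red reading window on the scanner's nose, at x = +80 mm in the scanner's frame. The scanner looks out along +x. Axes as scanner
- cradle: black desk cradle fixed to the bench, base 190 x 90 x 10 mm. Origin: centre of its underside; x towards the nose end, z up. The nose end points within 25 degrees of the robot's left (+y). Handle tail and head rest in two saddles with side walls, 4 mm clearance each side and 5 mm at each end; the wall tops flare outward, up to 54 mm above the bench
- cradle_dock (a point): where the scanner's origin lies when docked, 46 mm above the cradle's underside, axes as cradle and as the docked scanner. The tail saddle runs from x = -80 to -45 mm, the head saddle from x = +35 to +78 mm of this point; between them the handle is free for fingers, with 22 mm of air beneath it above the base
- white_tub: bystander: another tub like tub but with a white lid already home (133 mm high). Origin: centre of its underside. Leave it alone
- stain_bottle: bystander: amber bottle, 72 mm diameter, 165 mm high. Origin: centre of its underside
- swab_jar: bystander: glass jar with steel lid, 84 mm diameter, 105 mm high. Origin: centre of its underside
- slide_box: bystander: blue slide box lying flat, 177 x 97 x 35 mm. Origin: centre of its underside
- dish_stack: bystander: stack of three culture dishes, 94 mm diameter, 44 mm high. Origin: centre of its underside
There are look-alikes about, which are no part of the job. Of the things like the scanner, leave any that is brown or turquoise; of the rest the larger one is meant.

How it is judged:
By the outcome, as a careful person would: the job done as asked, in the order asked, and still so for the second after the job is handed in, with the robot touching nothing.
It also fails if it takes over 61 s, if anything falls off the work surface, if the arm or the gripper's body presses on something with over 40 N, if the wrist force passes 120 N, or if a joint passes its speed limit or range.

ROBOT

A 6-joint arm with a two-finger parallel gripper is mounted at the origin on the work surface. World frame = base frame: x ahead of the robot, y to its left, z up, the work surface at z = 0. Lengths are in mm, angles in rad, forces in N, time in s.
With the tool pointing down it reaches from about 275 to 1000 mm from the base axis. Payload 8.4 kg.
Tool frame: the origin (TCP) lies midway between the tips of the shut fingers; the grasp point (between the pads) lies 19 mm behind it; z points along the fingers, y is the line along which they close (so a half turn about z gives the same grasp; the last joint's range is limited). The gripper opens to 85 mm and grips with 20 to 120 N. Pads are 22 mm wide; open, the fingers measure 114 mm over their backs; the gripper's body (76 mm by 85 mm) begins 54 mm behind the grasp point. The pads swing forward as they close: fully open they stand 13 mm farther back than shut.
Start: joints at [1.308, 0.353, 1.633, -0, 1.155, -0.002], TCP at [161.157, 603.868, 209.781] pointing down, gripper open.
Joint ranges: [-2.63, 2.63], [-0.92, 2.1], [0.06, 2.66], [-1.3, 4.44], [0, 2.69], [-3.02, 3.02]. Speed limits (rad/s): [2.22, 2.22, 2.79, 3.14, 3.14, 3.14].

INTERFACE

Orientations are given as [roll, pitch, yaw] about the fixed x, y, z axes, in that order (R = Rz(yaw) Ry(pitch) Rx(roll)).
In Python, from rig import telemetry, optics, r gives the robot as it stands.
- The arm moves only by the tool play_rows, never from a script. Its arguments are lists of equal length, an entry for each row: "dp": the shift along the tool's x, y, z in units of 40 mm (1.0 is 40 mm), a list of three; "rot": the turn, a rotation vector about the tool's x, y, z in units of 6 degrees (1.0 is 6 degrees), a list of three. In form: {"dp": [[tx, ty, tz], ...], "rot": [[ax, ay, az], ...]}. A call has 1 to 5 rows; each row is the pose to reach, as a shift and turn from the pose commanded when the call began, along the tool's axes at that moment; what a row does not reach only later rows make up. A row lasts 1/12 s, in which the tool goes at most 41.7 mm and 7.16 degrees, less where a joint would pass 70% of its speed; a pose out of reach is approached as far as the arm can. A call with a gripper value outside its range is refused whole. "fingers" is the opening, from 0 (shut) to 1 (fully open), set as the call begins (left out, the last holds). The fingers move at their own pace and stop on an object; "grip_force" is the grip in N (left out, the last holds). Time passes only in rows, so rows that repeat a pose let the fingers close. It gives the time, the measured TCP pose, the force, the opening and the grip force at its end, in the units of the state.
- telemetry.sense(): the state, without advancing time (a new reading comes with each control period).
- optics.grab_frame(name): name is "scene" or "side" or "wrist"; returns a dict with "color" (400x640x3 uint8, red, green, blue), "mtx" (3x3 intrinsics, pixels), "R" (3x3) and "t" (3): a world point X has camera coordinates R X + t; the wrist camera has in their place "mount" (4x4, takes a point from camera to tool coordinates, whose origin is the TCP and whose axes are the flange's). Camera axes: x right, y down, z forward; pixel columns grow to the right and rows downward; lengths in mm; the calibration is good to about 2 mm. The wrist camera is an equidistant fisheye: a pixel r from the principal point sees the ray r / f radians off the axis. A picture is of the moment at which its call begins: read the wrist's pose just before it. There is no depth.
- r.sign_off(): hands the job in; it is judged then, once.
The state is a dict: "clock": time; "qpos": joint angles; "qvel": joint speeds; "joint_efforts": joint torques, N m; "eef_pos": TCP position; "tcp_rot": TCP orientation; "contact_force": force on the tool from outside, world axes, zero at the start; "wrist_torque": the same for the moment, N m; "opening": opening from 0.0 (shut) to 1.0 (fully open); "grasp_force": force on a finger pad.
Only numpy, scipy, OpenCV 4.12 (cv2) and the standard library are available. Lean on these libraries where they do the work, as an engineer would, in place of code of your own. Each camera call takes 0.05 s, during which the arm holds its last target. There are 200 camera calls.

## Working session

There is one attempt and no reset: what is moved stays moved. The work goes in short steps, Python scripts to look and compute and a tool call to move; the robot and the scene stay as the last step left them, time stands still between calls to the robot, and variables do not carry over. Pictures are saved under pics/ and viewed, at most 10 in all, crops included, and the job is handed in when it is done.

Besides the shell and the picture viewer there is one more tool, called after "Emit:" as name(argument=value, ...) on one line, values as JSON. play_rows: Moves the arm, as the interface text tells. Its arguments: {"type":"object","properties":{"dp":{"type":"array"},"rot":{"type":"array"},"fingers":{"type":"number"},"grip_force":{"type":"number"}},"required":["dp","rot"]}

```bash
ls; mkdir -p pics
python3 - <<'E'
from rig import telemetry, optics, r
import cv2,pickle,numpy as np
s=telemetry.sense(); print(s)
for n in ["scene","side","wrist"]:
    f=optics.grab_frame(n); pickle.dump(f,open(f'pics/{n}0.pkl','wb'))
    cv2.imwrite(f'pics/{n}0.png',f['color'][:,:,::-1])
    print(n,{k:np.round(v,3).tolist() for k,v in f.items() if k!='color'})
a=cv2.imread('pics/scene0.png');b=cv2.imread('pics/side0.png')
cv2.imwrite('pics/both.png',np.vstack([a,b])[:, :])
E
```

```text
pics
{'clock': 0.0, 'qpos': array([ 1.30762369e+00,  3.53596579e-01,  1.63414021e+00, -3.85902547e-06,
        1.15518520e+00, -2.38799363e-03]), 'qvel': array([-0.00071089, -0.0011956 , -0.00149548,  0.00052063, -0.00105244,
        0.00138748]), 'joint_efforts': array([-2.23115283e-03, -6.05254841e+01, -3.42068374e+01, -1.19315027e-04,
        9.56959964e-03, -5.66039614e-05]), 'eef_pos': array([161.01311597, 603.38624353, 209.09130041]), 'tcp_rot': array([-3.14026331e+00,  3.53976910e-07,  2.88080958e+00]), 'contact_force': array([ 0.41162787, -0.04324686,  0.03194992]), 'wrist_torque': array([-0.00084748,  0.04325985, -0.00032163]), 'grasp_force': 0.0, 'opening': 0.9991289081548752}
scene {'mtx': [[401.162, 0.0, 317.273], [0.0, 401.162, 194.262], [0.0, 0.0, 1.0]], 'R': [[-0.781, 0.624, 0.009], [0.506, 0.641, -0.577], [-0.366, -0.446, -0.817]], 't': [384.956, -184.973, 1403.664]}
side {'mtx': [[394.596, 0.0, 319.903], [0.0, 394.596, 201.917], [0.0, 0.0, 1.0]], 'R': [[0.84, -0.543, -0.002], [-0.316, -0.485, -0.815], [0.441, 0.685, -0.579]], 't': [-406.875, 234.718, 1143.216]}
wrist {'mtx': [[309.707, 0.0, 322.755], [0.0, 309.707, 198.87], [0.0, 0.0, 1.0]], 'mount': [[-0.001, -0.961, -0.276, 69.969], [1.0, -0.001, -0.0, 0.013], [-0.0, -0.276, 0.961, -163.334], [0.0, 0.0, 0.0, 1.0]]}
```

View pics/scene0.png

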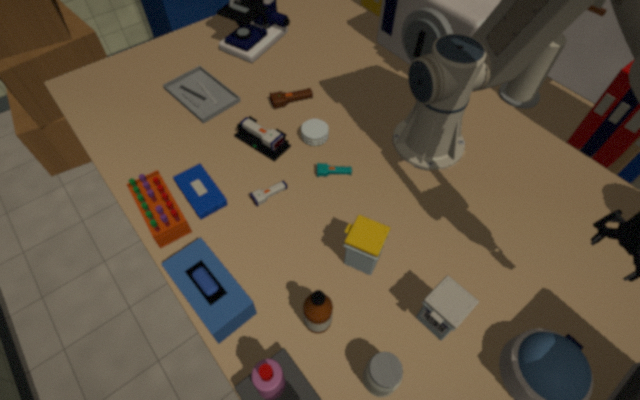

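View pics/side0.png

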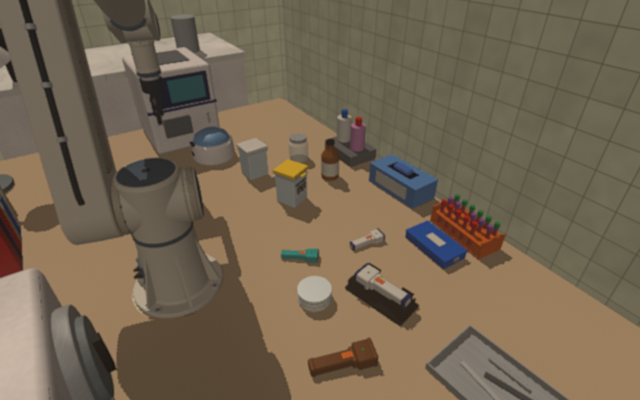

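The scene view shows the yellow-lid tub at about (367,240). There are four scanner-like things: white in the black cradle (262,137), small white loose (268,192), turquoise (333,170) and brown (290,97). The larger non-brown, non-turquoise one is the white one in the cradle; I'll confirm that in an enlarged crop. The side view shows the tub at (291,184) and the cradle at (382,290).

```bash
cat > h.py <<'E'
import numpy as np,cv2,pickle
from scipy.spatial.transform import Rotation as Ro
def ld(n): return pickle.load(open(f'pics/{n}.pkl','rb'))
def ray(f,px):
    px=np.atleast_2d(np.array(px,float)); K=f['mtx']
    d=np.c_[(px[:,0]-K[0,2])/K[0,0],(px[:,1]-K[1,2])/K[1,1],np.ones(len(px))]
    if 'mount' in f:
        rr=np.hypot(d[:,0],d[:,1]); s=np.where(rr>1e-9,np.sin(rr)/np.maximum(rr,1e-9),1)
        d=np.c_[d[:,0]*s,d[:,1]*s,np.cos(rr)]
        M=np.array(f['mount']); RT=Ro.from_euler('xyz',f['tcp_rot']).as_matrix()
        return f['eef_pos']+RT@M[:3,3], d@(RT@M[:3,:3]).T
    R=np.array(f['R']);return -R.T@np.array(f['t']), d@R
def onz(f,px,z):
    o,d=ray(f,px); return o+d*((z-o[2])/d[:,2])[:,None]
def tri(f,p,g,q):
    A=[];b=[]
    for F,x in((f,p),(g,q)):
        o,d=ray(F,x); d=d[0]/np.linalg.norm(d[0]); P=np.eye(3)-np.outer(d,d); A.append(P);b.append(P@o)
    x=np.linalg.lstsq(np.vstack(A),np.hstack(b),rcond=None)[0]
    return x
def grab(n,name):
    from rig import telemetry,optics
    s=telemetry.sense(); f=optics.grab_frame(n); f['eef_pos']=s['eef_pos']; f['tcp_rot']=s['tcp_rot']
    pickle.dump(f,open(f'pics/{name}.pkl','wb')); cv2.imwrite(f'pics/{name}.png',f['color'][:,:,::-1]); return f
def mask(f,lo,hi):
    m=cv2.inRange(cv2.cvtColor(f['color'],cv2.COLOR_RGB2HSV),lo,hi)
    n,l,st,c=cv2.connectedComponentsWithStats(m); i=1+np.argmax(st[1:,4]); return (l==i).astype(np.uint8),st[i],c[i]
E
python3 - <<'E'
from h import *
a,b=ld('scene0'),ld('side0')
for f in(a,b):
    m,st,c=mask(f,(22,150,100),(34,255,255)); print(st,c)
    cs=cv2.findContours(m,0,1)[0][0]; 
    print(np.round(onz(f,cv2.boxPoints(cv2.minAreaRect(cs)),139)))
print('cr',onz(a,[262,137],46),onz(b,[383,290],46))
def crop(n,x,y,w,h,s): 
    i=cv2.imread(f'pics/{n}.png')[y:y+h,x:x+w]; return cv2.resize(i,None,fx=s,fy=s,interpolation=2)
t=np.hstack([crop('scene0',225,80,130,130,3),crop('side0',340,225,130,130,3)])
u=np.hstack([crop('scene0',320,195,65,65*1,6),crop('side0',255,145,65,65,6)])
cv2.imwrite('pics/c1.png',cv2.resize(np.vstack([t,u]),(600,600)))
E
```

```text
[ 344  215   46   41 1183] [366.48436179 234.85545224]
[[550. 162. 139.]
 [466. 115. 139.]
 [422. 213. 139.]
 [507. 254. 139.]]
[291 168   9   8  27] [295.03703704 171.51851852]
[[458. 143. 139.]
 [485. 183. 139.]
 [503. 162. 139.]
 [476. 123. 139.]]
cr [[ 462.95448016 -335.13266687   46.        ]] [[ 446.26213735 -371.28350918   46.        ]]
```

View pics/c1.png

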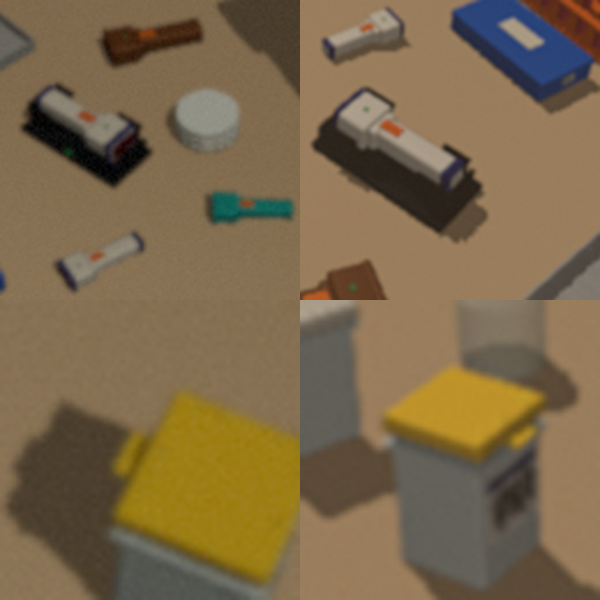

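The crop confirms that the cradle holds the larger white scanner with a dark blue tail and nose. The loose white one is smaller, and the others are brown and turquoise. The yellow tub's tab faces left in the scene view, and its label is visible in the side view. Next I'll go above the tub.

```bash
cat >> h.py <<'E'
def Rdown(az): # tool z down, tool x at azimuth az (deg)
    return Ro.from_euler('xyz',[np.pi,0,np.radians(az)])
def plan(p0,R0,p1,R1,n):
    """n calls; prints end-of-call (dp,rot) units in tool axes at call begin"""
    rv=(R0.inv()*R1).as_rotvec(); p0=np.array(p0,float);p1=np.array(p1,float)
    for k in range(n):
        Ra=R0*Ro.from_rotvec(rv*k/n); d=Ra.inv().apply((p1-p0)/n)
        print('call',k,'dp',np.round(d/40,3),'rot',np.round(np.degrees(rv/n)/6,3))
def cur():
    from rig import telemetry
    s=telemetry.sense(); return s,s['eef_pos'],Ro.from_euler('xyz',s['tcp_rot'])
E
python3 -c "
from h import *
s,p,R=cur()
plan(p,R,[480,180,250],Rdown(90),3)"
```

```text
call 0 dp [-3.478 -2.725 -0.337] rot [-3.00e-03  2.00e-03  4.17e+00]
call 1 dp [-4.304 -0.998 -0.338] rot [-3.00e-03  2.00e-03  4.17e+00]
call 2 dp [-4.322  0.916 -0.339] rot [-3.00e-03  2.00e-03  4.17e+00]
```

Emit:
play_rows(dp=[[-0.7,-0.55,-0.07],[-1.4,-1.1,-0.14],[-2.1,-1.64,-0.2],[-2.8,-2.18,-0.27],[-3.48,-2.73,-0.34]], rot=[[0,0,0.83],[0,0,1.67],[0,0,2.5],[0,0,3.33],[0,0,4.17]], fingers=0)

```text
clock: 0.57
eef_pos: [268.1, 461.0, 223.2]
tcp_rot: [-3.141, 0.0, 2.44]
contact_force: [0.5, 1.7, -0.4]
opening: 0.298
grasp_force: 0.0
```

Emit:
play_rows(dp=[[-0.86,-0.2,-0.07],[-1.72,-0.4,-0.14],[-2.58,-0.6,-0.2],[-3.44,-0.8,-0.27],[-4.3,-1.0,-0.34]], rot=[[0,0,0.83],[0,0,1.67],[0,0,2.5],[0,0,3.33],[0,0,4.17]])

```text
clock: 0.98
eef_pos: [374.2, 319.7, 237.0]
tcp_rot: [-3.141, 0.0, 2.003]
contact_force: [0.9, 1.0, -0.3]
opening: -0.002
grasp_force: 0.0
```

Emit:
play_rows(dp=[[-0.86,0.18,-0.07],[-1.73,0.37,-0.14],[-2.6,0.55,-0.2],[-3.46,0.73,-0.27],[-4.32,0.92,-0.34]], rot=[[0,0,0.83],[0,0,1.67],[0,0,2.5],[0,0,3.33],[0,0,4.17]])

```text
clock: 1.4
eef_pos: [480.6, 178.6, 250.7]
tcp_rot: [-3.141, -0.0, 1.566]
contact_force: [0.7, 0.2, -0.4]
opening: -0.0
grasp_force: 0.0
```

Emit:
play_rows(dp=[[0,0,0],[0,0,0]], rot=[[0,0,0],[0,0,0]])

```text
clock: 1.57
eef_pos: [480.8, 178.9, 250.5]
tcp_rot: [-3.141, 0.0, 1.568]
contact_force: [0.5, 0.3, 0.2]
opening: 0.0
grasp_force: 0.0
```

Run:
```python
from h import *
s,p,R=cur(); print(s['clock'],p,s['tcp_rot'],s['qpos'],s['opening'])
f=grab('wrist','w1')
m,st,c=mask(f,(22,150,80),(34,255,255)); print(st,c)
```

```text
1.5667 [480.83095338 178.86392391 250.48818486] [-3.14146056e+00  4.10081306e-05  1.56762008e+00] [3.53199165e-01 1.37943129e-01 1.82280970e+00 8.27532988e-06
 1.18097793e+00 3.56372268e-01] 0.0004627745280576861
[ 259  112  128  126 9874] [323.92414422 176.52592668]
```

View pics/w1.png

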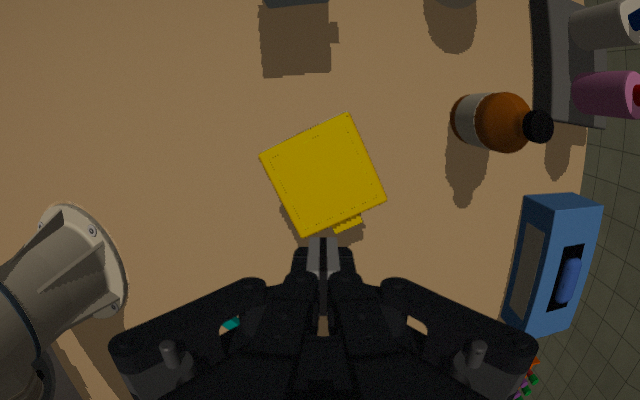

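The wrist view shows the lid clearly, with corners near (260,157), (348,113), (386,200) and (302,238). The tab is at (348,223) on the lower side, which faces -y and slightly +x.

Run:
```python
from h import *
f=ld('w1'); m,st,c=mask(f,(22,150,80),(34,255,255))
m=cv2.morphologyEx(m,cv2.MORPH_OPEN,np.ones((25,25)))
cs=max(cv2.findContours(m,0,1)[0],key=cv2.contourArea)[:,0]
P=onz(f,cs,140)[:,:2].astype(np.float32)
rc=cv2.minAreaRect(P); print(rc)
t=onz(f,[348,226],128)[0,:2]; print('tab',t, np.degrees(np.arctan2(*(t-rc[0])[::-1])))
a,g=ld('scene0'),ld('side0')
s,p,R=cur(); plan(p,R,[rc[0][0],rc[0][1],150],Rdown(90),1)
```

```text
((482.3214416503906, 188.13575744628906), (90.87276458740234, 96.42074584960938), 25.166841506958008)
tab [505.70232607 138.81286154] -64.6373107602982
call 0 dp [0.208 0.06  2.507] rot [-0.007 -0.001 -0.011]
```

Emit:
play_rows(dp=[[0.05,0.02,0.55],[0.1,0.03,1.1],[0.15,0.04,1.65],[0.2,0.05,2.2],[0.2,0.06,2.5]], rot=[[0,0,0],[0,0,0],[0,0,0],[0,0,0],[0,0,0]])

```text
clock: 2.03
eef_pos: [480.2, 189.3, 148.1]
tcp_rot: [-3.139, 0.001, 1.573]
contact_force: [-0.4, -0.0, -0.1]
opening: -0.005
grasp_force: 0.0
```

Emit:
play_rows(dp=[[0,0,0.05],[0,0,0.1],[0,0,0.15],[0,0,0.2],[0,0,0.25]], rot=[[0,0,0],[0,0,0],[0,0,0],[0,0,0],[0,0,0]])

```text
clock: 2.45
eef_pos: [482.9, 188.7, 141.3]
tcp_rot: [3.14, -0.001, 1.571]
contact_force: [0.5, -0.4, 0.1]
opening: -0.001
grasp_force: 0.0
```

Emit:
play_rows(dp=[[0,0,0.03],[0,0,0.06],[0,0,0.09],[0,0,0.11],[0,0,0.13]], rot=[[0,0,0],[0,0,0],[0,0,0],[0,0,0],[0,0,0]])

```text
clock: 2.87
eef_pos: [482.5, 188.3, 135.4]
tcp_rot: [3.142, -0.0, 1.571]
contact_force: [0.7, 0.7, 1.0]
opening: -0.001
grasp_force: 0.0
```

Emit:
play_rows(dp=[[0,0,0.03],[0,0,0.06],[0,0,0.06]], rot=[[0,0,0],[0,0,0],[0,0,0]])

```text
clock: 3.12
eef_pos: [482.3, 188.2, 132.7]
tcp_rot: [-3.141, 0.0, 1.571]
contact_force: [-0.8, 0.3, 0.1]
opening: 0.003
grasp_force: 0.0
```

Emit:
play_rows(dp=[[0,0,0.03],[0,0,0.05],[0,0,0.05]], rot=[[0,0,0],[0,0,0],[0,0,0]])

```text
clock: 3.37
eef_pos: [482.4, 188.3, 130.8]
tcp_rot: [-3.141, 0.0, 1.571]
contact_force: [-0.0, 0.3, 0.1]
opening: -0.002
grasp_force: 0.0
```

Run:
```python
from h import *
f=grab('wrist','w2');g=grab('side','s2');a=grab('scene','c2')
def crop(n,x,y,w,h,s): 
    i=cv2.imread(f'pics/{n}.png')[y:y+h,x:x+w]; return cv2.resize(i,None,fx=s,fy=s,interpolation=2)
cv2.imwrite('pics/v2.png',np.hstack([crop('w2',200,100,260,260,1.5),crop('s2',230,100,130,130,3)]))
```

```text
(no output)
```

View pics/v2.png

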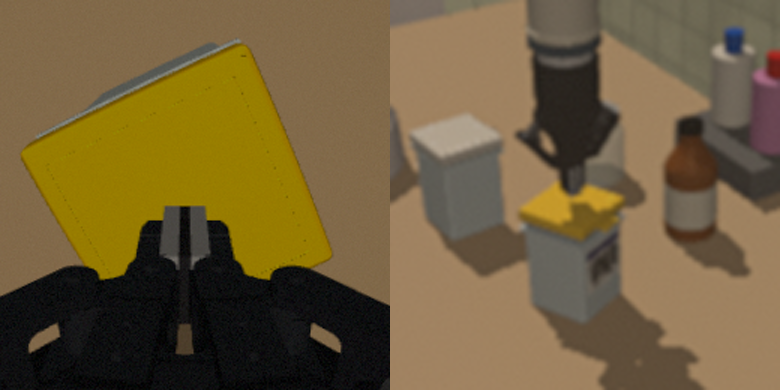

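The fingers are over the middle of the lid and seem to be at or just above it, so I'll keep going in small steps and watch the force.

Emit:
play_rows(dp=[[0,0,0.03],[0,0,0.05],[0,0,0.05]], rot=[[0,0,0],[0,0,0],[0,0,0]])

```text
clock: 3.77
eef_pos: [482.4, 188.3, 128.8]
tcp_rot: [-3.141, 0.0, 1.571]
contact_force: [0.0, -0.4, 1.0]
opening: 0.005
grasp_force: 0.0
```

Emit:
play_rows(dp=[[0,0,0.02],[0,0,0.04],[0,0,0.04]], rot=[[0,0,0],[0,0,0],[0,0,0]])

```text
clock: 4.02
eef_pos: [482.4, 188.3, 127.2]
tcp_rot: [-3.141, 0.0, 1.571]
contact_force: [0.5, -0.7, 0.3]
opening: 0.005
grasp_force: 0.0
```

Run:
```python
from h import *
s,p,R=cur(); print(s['contact_force'],s['wrist_torque'],s['joint_efforts'],p)
f=grab('wrist','w3');g=grab('side','s3');a=grab('scene','c3')
def proj(F,X):
    c=np.array(F['R'])@X+np.array(F['t']); K=F['mtx']; return K[0,0]*c[0]/c[2]+K[0,2],K[1,1]*c[1]/c[2]+K[1,2]
print('side tip',proj(g,p),'scene',proj(a,p))
for z in(133,141): print(z,[proj(g,np.array([p[0],p[1],z])),proj(a,np.array([p[0],p[1],z]))])
def crop(n,x,y,w,h,s): 
    i=cv2.imread(f'pics/{n}.png')[y:y+h,x:x+w]; return cv2.resize(i,None,fx=s,fy=s,interpolation=2)
cv2.imwrite('pics/v3.png',np.hstack([crop('s3',260,140,65,75,6),crop('c3',335,200,65,75,6)]))
m,st,c=mask(f,(22,150,80),(34,255,255)); m2,st2,c2=mask(ld('w2'),(22,150,80),(34,255,255));print(st,st2)
```

```text
[ 0.51076932 -0.71781923  0.33357148] [0.00962804 0.0692876  0.03135661] [ 2.32014327e-04 -5.01101983e+01 -2.85753751e+01  1.08428976e-04
 -4.06429858e-02  1.21353764e-05] [482.35850985 188.29082641 127.22446444]
side tip (np.float64(290.74704582031785), np.float64(170.36735256469805)) scene (np.float64(366.221703822729), np.float64(235.31500926225053))
133 [(np.float64(290.6739660009006), np.float64(168.9731045765179)), (np.float64(366.4644389636739), np.float64(234.20974976207725))]
141 [(np.float64(290.5721637261969), np.float64(167.03087732651053)), (np.float64(366.804343663323), np.float64(232.66204267286773))]
[  212   129   211   158 19027] [  214   129   207   158 18735]
```

View pics/v3.png

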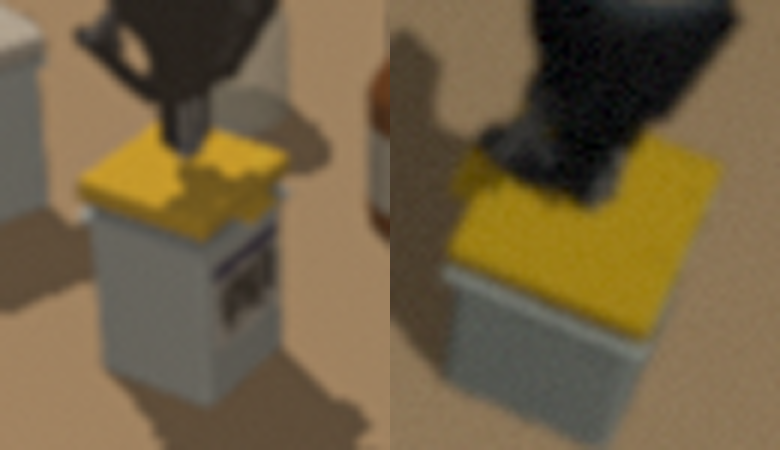

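Measured scale and tip position suggest the fingertips are still several mm above the lid, with the tips standing behind the nominal TCP. I'll continue guarded by the force.

Emit:
play_rows(dp=[[0,0,0.03],[0,0,0.06],[0,0,0.06]], rot=[[0,0,0],[0,0,0],[0,0,0]])

```text
clock: 4.42
eef_pos: [482.3, 188.3, 124.7]
tcp_rot: [-3.141, 0.0, 1.571]
contact_force: [0.4, 0.5, 0.1]
opening: 0.002
grasp_force: 0.0
```

Emit:
play_rows(dp=[[0,0,0.03],[0,0,0.06],[0,0,0.06]], rot=[[0,0,0],[0,0,0],[0,0,0]])

```text
clock: 4.67
eef_pos: [482.3, 188.2, 122.3]
tcp_rot: [-3.141, 0.0, 1.571]
contact_force: [0.6, -0.6, -0.8]
opening: 0.006
grasp_force: 0.0
```

Emit:
play_rows(dp=[[0,0,0.03],[0,0,0.06],[0,0,0.06]], rot=[[0,0,0],[0,0,0],[0,0,0]])

```text
clock: 4.92
eef_pos: [482.3, 188.2, 119.9]
tcp_rot: [-3.141, 0.0, 1.571]
contact_force: [0.2, 0.1, -0.1]
opening: -0.001
grasp_force: 0.0
```

Emit:
play_rows(dp=[[0,0,0.03],[0,0,0.05],[0,0,0.05]], rot=[[0,0,0],[0,0,0],[0,0,0]])

```text
clock: 5.17
eef_pos: [482.5, 188.3, 118.1]
tcp_rot: [3.142, 0.0, 1.571]
contact_force: [0.4, 0.7, 0.6]
opening: -0.002
grasp_force: 0.0
```

Run:
```python
from h import *
s,p,R=cur(); print(s['contact_force'],s['joint_efforts'],p,s['grasp_force'])
f=grab('wrist','w4')
for n in('w1','w2','w3','w4'):
    f=ld(n); m,st,c=mask(f,(22,150,80),(34,255,255))
    P=np.argwhere(m)[:,::-1]
    # top-right corner: max of (x - y), left corner: min x ; separation on the ray sphere
    q=np.array([P[np.argmin(P[:,0])],P[np.argmin(P[:,1])]]); X=onz(f,q,140)
    print(n,f['eef_pos'][2],q.tolist(),np.linalg.norm(X[0]-X[1]),np.linalg.norm(onz(f,q,133)[0]-onz(f,q,133)[1]))
```

```text
[0.35127451 0.66355441 0.58061303] [-4.08669839e-04 -5.03858936e+01 -2.78706801e+01 -6.78982615e-04
 -1.82121363e-02  4.33104688e-06] [482.48536724 188.30334168 118.13332197] 0.0
w1 250.48818485957642 [[259, 154], [345, 112]] 85.30083117086667 87.48148808647774
w2 130.7974931690232 [[214, 201], [357, 129]] 84.48819590648041 88.32547200986637
w3 127.22446443915625 [[212, 203], [358, 129]] 84.59920046990955 88.53264362084526
w4 118.13332197277285 [[206, 208], [363, 130]] 85.75781912595029 90.00125608816157
```

Emit:
play_rows(dp=[[0,0,0.03],[0,0,0.05],[0,0,0.05]], rot=[[0,0,0],[0,0,0],[0,0,0]])

```text
clock: 5.47
eef_pos: [482.5, 188.3, 116.5]
tcp_rot: [3.141, -0.0, 1.571]
contact_force: [-1.8, 0.5, 4.1]
opening: 0.003
grasp_force: 2.0
```

Emit:
play_rows(dp=[[0,0,0.03],[0,0,0.05],[0,0,0.05]], rot=[[0,0,0],[0,0,0],[0,0,0]])

```text
clock: 5.72
eef_pos: [482.5, 188.3, 114.4]
tcp_rot: [3.141, -0.0, 1.571]
contact_force: [-1.2, -0.6, 3.9]
opening: -0.003
grasp_force: 2.3
```

Emit:
play_rows(dp=[[0,0,0.03],[0,0,0.06],[0,0,0.06]], rot=[[0,0,0],[0,0,0],[0,0,0]])

```text
clock: 5.97
eef_pos: [482.5, 188.3, 112.0]
tcp_rot: [3.141, -0.0, 1.571]
contact_force: [-1.9, -0.7, 4.5]
opening: 0.003
grasp_force: 2.1
```

Emit:
play_rows(dp=[[0,0,0.03],[0,0,0.05],[0,0,0.05]], rot=[[0,0,0],[0,0,0],[0,0,0]])

```text
clock: 6.22
eef_pos: [482.7, 188.4, 111.4]
tcp_rot: [3.141, -0.0, 1.571]
contact_force: [-5.8, -2.6, 21.2]
opening: -0.0
grasp_force: 10.5
```

The force jumped to 21 N at a hard stop, after about 6 mm of travel at a steady light load. So the lid is home, and the real fingertips stand about 22 mm behind the reported TCP. Next I'll lift and go above the cradle with the gripper opening.

Emit:
play_rows(dp=[[0,0,-0.3],[0,0,-0.9],[0,0,-1.5],[0,0,-2.1],[0,0,-2.5]], rot=[[0,0,0],[0,0,0],[0,0,0],[0,0,0],[0,0,0]])

```text
clock: 6.63
eef_pos: [483.1, 188.5, 211.9]
tcp_rot: [3.14, -0.001, 1.571]
contact_force: [-0.1, 0.0, 0.4]
opening: 0.001
grasp_force: 0.0
```

Emit:
play_rows(dp=[[-0.9,-0.05,0],[-1.8,-0.1,0],[-2.7,-0.15,0],[-3.6,-0.2,0],[-4.5,-0.25,0]], rot=[[0,0,0],[0,0,0],[0,0,0],[0,0,0],[0,0,0]], fingers=1)

```text
clock: 7.05
eef_pos: [472.0, 6.9, 209.8]
tcp_rot: [3.141, 0.0, 1.571]
contact_force: [1.0, -0.9, 0.3]
opening: 0.708
grasp_force: 0.0
```

Emit:
play_rows(dp=[[-0.9,-0.05,0],[-1.8,-0.1,0],[-2.7,-0.15,0],[-3.6,-0.2,0],[-4.5,-0.25,0]], rot=[[0,0,0],[0,0,0],[0,0,0],[0,0,0],[0,0,0]])

```text
clock: 7.47
eef_pos: [462.0, -173.5, 209.8]
tcp_rot: [3.141, 0.0, 1.571]
contact_force: [1.1, 0.2, 0.9]
opening: 0.997
grasp_force: 0.0
```

Emit:
play_rows(dp=[[-0.9,-0.05,0],[-1.8,-0.1,0],[-2.7,-0.15,0],[-3.6,-0.2,0],[-4.5,-0.25,0]], rot=[[0,0,0],[0,0,0],[0,0,0],[0,0,0],[0,0,0]])

```text
clock: 7.88
eef_pos: [451.9, -353.5, 209.7]
tcp_rot: [3.141, -0.0, 1.571]
contact_force: [0.9, 0.4, 0.7]
opening: 1.002
grasp_force: 0.0
```

Emit:
play_rows(dp=[[0,0,0],[0,0,0]], rot=[[0,0,0],[0,0,0]])

```text
clock: 8.05
eef_pos: [451.9, -353.2, 209.3]
tcp_rot: [-3.141, -0.0, 1.568]
contact_force: [0.1, 0.6, -0.7]
opening: 0.996
grasp_force: 0.0
```

Run:
```python
from h import *
s,p,R=cur(); print(s['clock'],p,s['tcp_rot'],s['opening'])
f=grab('wrist','w5'); f=grab('scene','c5'); f=grab('side','s5')
f=ld('c5')
m,st,c=mask(f,(22,150,80),(34,255,255)); print(st,c)
```

```text
8.05 [ 451.92039662 -353.22546913  209.27724585] [-3.14124408e+00 -3.32394479e-04  1.56792884e+00] 0.9960170865647129
[ 344  217   46   41 1179] [366.20525869 236.05343511]
```

View pics/w5.png

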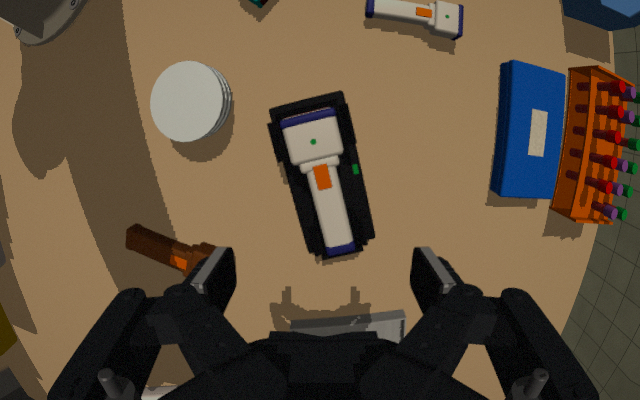

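The wrist view shows the scanner in the cradle with its nose at (309,113), orange trigger at (322,177) and tail at (341,250). The nearest obstacles are the dish stack at (190,101) and the brown look-alike at (170,250), both away from the handle.

Run:
```python
from h import *
f=ld('w5'); hsv=cv2.cvtColor(f['color'],cv2.COLOR_RGB2HSV)
roi=np.zeros((400,640),np.uint8); roi[90:262,265:378]=1
def pts(lo,hi): 
    m=cv2.inRange(hsv,lo,hi)*roi
    n,l,st,c=cv2.connectedComponentsWithStats(m); return l,st,c
l,st,c=pts((0,0,110),(179,60,255)); i=1+np.argmax(st[1:,4]); print('white',st[i],c[i])
W=np.argwhere(l==i)[:,::-1]
X=onz(f,W,62)[:,:2]
l,st,c=pts((110,90,30),(140,255,200)); print('blue',[(s.tolist(),np.round(q).tolist()) for s,q in zip(st[1:],c[1:]) if s[4]>25])
# axis: midline of handle: rows 195..240 on plane z=60; 
mid=[]
for y in range(195,240,4):
    r=W[W[:,1]==y]; mid.append([(r[:,0].min()+r[:,0].max())/2,y])
M=onz(f,mid,58)[:,:2]; vx,vy,x0,y0=cv2.fitLine(M.astype(np.float32),2,0,.01,.01).ravel()
if vy<0: vx,vy=-vx,-vy
print('handle axis az',np.degrees(np.arctan2(vy,vx)),x0,y0)
mid=[]
for y in range(128,158,4):
    r=W[W[:,1]==y]; mid.append([(r[:,0].min()+r[:,0].max())/2,y])
H=onz(f,mid,64)[:,:2].mean(0); print('head mid',H,'az head-handle',np.degrees(np.arctan2(H[1]-y0,H[0]-x0)))
u=np.array([vx,vy]); 
for n,q,z in(('nose',[309,112],62),('tail',[342,256],58),('headstep',[321,163],62)):
    P=onz(f,q,z)[0,:2]; print(n,P,(P-[x0,y0])@u)
```

```text
white [ 283  117   70  130 4146] [321.69826339 173.57983599]
blue [([279, 107, 57, 22, 433], [307.0, 117.0]), ([325, 241, 31, 15, 237], [340.0, 249.0])]
handle axis az 103.84756 462.40463 -394.02444
head mid [ 442.45295182 -312.8033646 ] az head-handle 103.8012441325223
nose [ 438.58933022 -282.73806842] 113.75188632137409
tail [ 473.39232924 -440.71073124] -47.95918414926439
headstep [ 450.24248315 -334.44293501] 60.760712543979324
```

```bash
python3 -c "
from h import *
s,p,R=cur()
plan(p,R,[454.6,-362.5,60],Rdown(103.8),1)"
```

```text
call 0 dp [-0.298  0.06   3.738] rot [-0.004 -0.008 -2.296]
```

Emit:
play_rows(dp=[[-0.06,0.01,0.75],[-0.12,0.03,1.5],[-0.18,0.04,2.25],[-0.24,0.05,3.0],[-0.3,0.06,3.74]], rot=[[0,0,-0.46],[0,0,-0.92],[0,0,-1.38],[0,0,-1.84],[0,0,-2.3]])

```text
clock: 8.62
eef_pos: [455.2, -362.3, 59.3]
tcp_rot: [3.141, 0.0, 1.816]
contact_force: [0.2, -1.1, -0.5]
opening: 1.005
grasp_force: 0.0
```

Emit:
play_rows(dp=[[0,0,0.35],[0,0,0.7],[0,0,0.7]], rot=[[0,0,0],[0,0,0],[0,0,0]])

```text
clock: 8.87
eef_pos: [453.6, -361.1, 29.6]
tcp_rot: [-3.139, -0.004, 1.813]
contact_force: [-1.6, 0.9, 0.4]
opening: 0.999
grasp_force: 0.0
```

Run:
```python
from h import *
s,p,R=cur(); print(s['clock'],p,s['tcp_rot'],s['contact_force'])
f=grab('wrist','w6')
```

```text
8.8667 [ 453.58368703 -361.08722834   29.64458541] [-3.13885111 -0.00378203  1.81320826] [-1.61820554  0.93901067  0.42716824]
```

View pics/w6.png

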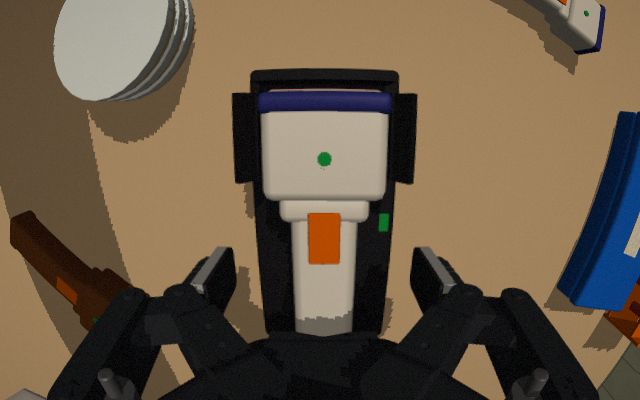

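The gripper is well centred and aligned on the handle, with pads either side and the trigger at (324,238). I'll check clearance to the brown one at (90,290), then descend.

Run:
```python
from h import *
f=ld('w5'); R=Ro.from_euler('xyz',f['tcp_rot'])
c=np.array([454.6,-362.5])
for q in([128,240],[214,255],[205,245],[190,270]):
    P=onz(f,q,35)[0,:2]-c; u=np.array([-.2385,.971]); v=np.array([.971,.2385]); print(q,'along',P@u,'across',P@v)
```

```text
[128, 240] along -8.522618829283502 across -282.20094867158105
[214, 255] along -54.71277187985136 across -158.29197966649377
[205, 245] along -39.03518440931487 across -165.1591073716694
[190, 270] along -68.94160328379354 across -201.5318640095367
```

Emit:
play_rows(dp=[[0,0,0.2],[0,0,0.4],[0,0,0.4]], rot=[[0,0,0],[0,0,0],[0,0,0]])

```text
clock: 9.17
eef_pos: [454.6, -363.1, 15.6]
tcp_rot: [-3.141, -0.0, 1.812]
contact_force: [-0.6, -0.0, 0.3]
opening: 1.003
grasp_force: 0.0
```

Emit:
play_rows(dp=[[0,0,0.15],[0,0,0.3],[0,0,0.3]], rot=[[0,0,0],[0,0,0],[0,0,0]])

```text
clock: 9.42
eef_pos: [454.4, -363.3, 3.2]
tcp_rot: [-3.141, -0.001, 1.812]
contact_force: [-1.0, 1.1, -0.4]
opening: 0.995
grasp_force: 0.0
```

Emit:
play_rows(dp=[[0,0,0],[0,0,0],[0,0,0],[0,0,0],[0,0,0]], rot=[[0,0,0],[0,0,0],[0,0,0],[0,0,0],[0,0,0]], fingers=0, grip_force=40)

```text
clock: 9.83
eef_pos: [455.0, -363.9, 4.6]
tcp_rot: [3.141, 0.0, 1.812]
contact_force: [-0.6, 0.6, 0.0]
opening: 0.369
grasp_force: 40.2
```

Emit:
play_rows(dp=[[0,0,0],[0,0,0],[0,0,0]], rot=[[0,0,0],[0,0,0],[0,0,0]])

```text
clock: 10.08
eef_pos: [455.0, -363.9, 4.5]
tcp_rot: [3.141, 0.0, 1.812]
contact_force: [-0.6, 0.3, 4.6]
opening: 0.37
grasp_force: 40.8
```

Run:
```python
from h import *
s,p,R=cur(); print(s['clock'],p,s['tcp_rot'],s['contact_force'],s['wrist_torque'],s['opening'],s['qpos'])
```

```text
10.0833 [ 455.01825421 -363.89387003    4.5266232 ] [3.14130418e+00 4.72121063e-04 1.81160083e+00] [-0.58548602  0.25087999  4.64151059] [-0.02172196  0.1674174   0.00281372] 0.3696915605825919 [-6.77117618e-01  5.52921354e-01  1.86348258e+00 -8.69728821e-05
  7.24638450e-01 -9.17857084e-01]
```

The scanner is gripped: opening is 0.37, which is about 31 mm. Now the lift, checking the way to the reading pose.

Emit:
play_rows(dp=[[0,0,-0.3],[0,0,-0.8],[0,0,-1.4],[0,0,-2.0],[0,0,-2.5]], rot=[[0,0,0],[0,0,0],[0,0,0],[0,0,0],[0,0,0]])

```text
clock: 10.5
eef_pos: [454.8, -363.6, 106.2]
tcp_rot: [3.141, 0.0, 1.812]
contact_force: [0.7, -0.7, -0.9]
opening: 0.37
grasp_force: 40.2
```

Run:
```python
from h import *
s,p,R=cur(); print(s['clock'],p,s['contact_force'],s['opening'])
a,g=ld('c5'),ld('s5')
for q in([268,192],[285,183],[318,170],[350,170]): print('look',q,onz(a,q,18)[0])
# tub after pressing: yellow lid in both views, top face z=133
for f,lo in((a,(22,150,80)),(g,(18,130,90))):
    m,st,c=mask(f,lo,(34,255,255)); print(st,c,onz(f,c,128)[0])
def proj(F,X):
    c=np.array(F['R'])@X+np.array(F['t']); K=F['mtx']; return np.round([K[0,0]*c[0]/c[2]+K[0,2],K[1,1]*c[1]/c[2]+K[1,2]],1)
C=np.array([482.3,188.1,0]); th=np.radians(-64.8); u=np.array([np.cos(th),np.sin(th),0]); v=np.array([-u[1],u[0],0])
z=np.array([0,0,1])
L=[proj(g,C+43*u+a_*v+b*z) for a_,b in((-32,100),(32,100),(32,40),(-32,40))]; print('label',L)
T=[proj(g,C+i*u*46+j*v*46+133*z) for i,j in((1,1),(1,-1),(-1,-1),(-1,1))]; print('lid',T)
i=cv2.imread('pics/s5.png')
i=cv2.resize(i[145:215,260:330],None,fx=8,fy=8,interpolation=2)
for Q in(L,T): cv2.polylines(i,[np.int32((np.array(Q)-[260,145]+.5)*8)],True,(0,0,255),1)
cv2.imwrite('pics/v5.png',i)
plan(p,R,[577.9,-15,p[2]],Rdown(115.2),2)
```

```text
10.5 [ 454.81774721 -363.6469611   106.18756665] [ 0.69362109 -0.73027061 -0.89412638] 0.3702354166455759
look [268, 192] [ 566.84097944 -153.56076871   18.        ]
look [285, 183] [ 504.67706619 -149.16438289   18.        ]
look [318, 170] [ 389.61219755 -125.58652241   18.        ]
look [350, 170] [307.91653983 -61.23261756  18.        ]
[ 344  217   46   41 1179] [366.20525869 236.05343511] [484.23632837 190.1420774  128.        ]
[273 161  36  20 478] [290.91422594 170.60878661] [481.42265862 185.34845197 128.        ]
label [array([295.8, 184.4]), array([305.9, 176.2]), array([306.3, 190. ]), array([296.5, 198.4])]
lid [array([308.5, 166.9]), array([293.9, 178.4]), array([272.5, 171.2]), array([287.7, 160.3])]
call 0 dp [ 3.865  2.534 -0.   ] rot [ 0.001  0.001 -0.95 ]
call 1 dp [ 3.595  2.905 -0.   ] rot [ 0.001  0.001 -0.95 ]
```

View pics/v5.png

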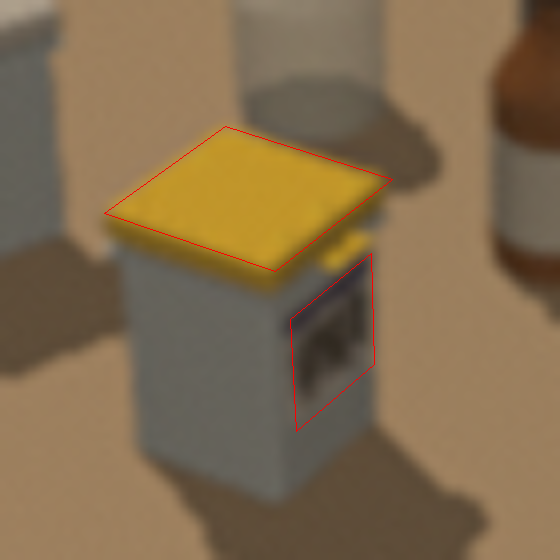

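The overlay of the predicted lid (at 133 mm) and label fits the side view, so the lid is home and the tub hasn't moved. Now to the reading pose; the small loose scanner near (567,-153) stays clear.

Emit:
play_rows(dp=[[0.52,0.34,0],[1.03,0.68,0],[1.55,1.01,0],[2.06,1.35,0],[2.58,1.69,0]], rot=[[0,0,-0.13],[0,0,-0.25],[0,0,-0.38],[0,0,-0.5],[0,0,-0.63]])

```text
clock: 10.92
eef_pos: [495.8, -246.2, 104.8]
tcp_rot: [-3.142, -0.0, 1.878]
contact_force: [0.5, -0.6, -1.4]
opening: 0.37
grasp_force: 40.3
```

Emit:
play_rows(dp=[[0.49,0.37,0],[0.98,0.74,0],[1.48,1.11,0],[1.97,1.49,0],[2.46,1.86,0]], rot=[[0,0,-0.13],[0,0,-0.25],[0,0,-0.38],[0,0,-0.5],[0,0,-0.63]])

```text
clock: 11.33
eef_pos: [537.1, -129.8, 104.7]
tcp_rot: [-3.141, -0.0, 1.944]
contact_force: [0.9, 0.0, -1.5]
opening: 0.368
grasp_force: 40.3
```

Emit:
play_rows(dp=[[0.5,0.43,0],[1.0,0.86,0],[1.5,1.29,0],[1.95,1.69,0],[2.33,2.01,0]], rot=[[0,0,-0.13],[0,0,-0.25],[0,0,-0.38],[0,0,-0.5],[0,0,-0.63]])

```text
clock: 11.75
eef_pos: [578.3, -13.2, 104.7]
tcp_rot: [3.141, -0.0, 2.011]
contact_force: [-0.0, 0.5, -1.8]
opening: 0.364
grasp_force: 40.2
```

Emit:
play_rows(dp=[[0,0,0.3],[0,0,0.8],[0,0,1.3],[0,0,1.7],[0,0,1.94]], rot=[[0,0,0],[0,0,0],[0,0,0],[0,0,0],[0,0,0]])

```text
clock: 12.17
eef_pos: [576.4, -15.3, 24.8]
tcp_rot: [-3.139, -0.001, 2.009]
contact_force: [-1.1, -0.2, -1.8]
opening: 0.37
grasp_force: 40.2
```

Emit:
play_rows(dp=[[0,0,0],[0,0,0]], rot=[[0,0,0],[0,0,0]])

```text
clock: 12.33
eef_pos: [577.6, -15.3, 26.5]
tcp_rot: [-3.141, -0.0, 2.009]
contact_force: [0.5, -0.9, -1.2]
opening: 0.372
grasp_force: 40.2
```

Run:
```python
from h import *
s,p,R=cur(); print(s['clock'],p,s['tcp_rot'],s['contact_force'],s['wrist_torque'],s['opening'])
plan(p,R,[577.9,-15,28.5],Rdown(115.2),1)
grab('side','s7');grab('wrist','w7');grab('scene','c7')
def crop(n,x,y,w,h,s): 
    i=cv2.imread(f'pics/{n}.png')[y:y+h,x:x+w]; return cv2.resize(i,None,fx=s,fy=s,interpolation=2)
cv2.imwrite('pics/v7.png',np.hstack([crop('s7',260,140,100,140,4),crop('w7',170,0,300,420,1.4)]))
```

```text
12.3333 [577.64380515 -15.26265691  26.52938032] [-3.14066024e+00 -4.39417896e-04  2.00921163e+00] [ 0.52026576 -0.86998516 -1.17992938] [-0.02383173 -0.02189078  0.01375663] 0.37185982873751083
call 0 dp [ 0.003  0.009 -0.049] rot [-0.009 -0.004 -0.013]
```

```bash
python3 -c "
import cv2;print(cv2.imread('pics/v7.png').shape)"
```

```text
(560, 820, 3)
```

Run:
```python
from h import *
f=ld('w7'); hsv=cv2.cvtColor(f['color'],cv2.COLOR_RGB2HSV)
roi=np.zeros((400,640),np.uint8); roi[60:300,200:440]=1
for nm,lo,hi in(('white',(0,0,110),(179,60,255)),('blue',(110,90,30),(140,255,200)),('orange',(5,180,120),(16,255,255)),('green',(60,150,60),(85,255,255))):
    m=cv2.inRange(hsv,lo,hi)*roi; n,l,st,c=cv2.connectedComponentsWithStats(m)
    if n<2: continue
    i=1+np.argmax(st[1:,4]); print(nm,st[i],np.round(c[i],1))
    if nm=='white':
        W=np.argwhere(l==i)[:,::-1]; y0=st[i][1]
        mid=[[(r[:,0].min()+r[:,0].max())/2,y] for y in range(y0+15,y0+75,4) for r in[W[W[:,1]==y]]]
        M=onz(f,mid,18+68)[:,:2]; vx,vy,a,b=cv2.fitLine(M.astype(np.float32),2,0,.01,.01).ravel()
        if vy<0: vx,vy=-vx,-vy
        print('axis az',np.degrees(np.arctan2(vy,vx)),a,b); u=np.array([vx,vy])
    if nm=='blue':
        e=[c[i][0],st[i][1]]; N=onz(f,e,16+68)[0]; print('nose top edge',N)
C=np.array([482.3,188.1]); th=np.radians(-64.8); ul=np.array([np.cos(th),np.sin(th)]); vl=np.array([-ul[1],ul[0]])
d=N[:2]-(C+43*ul); print('distance',d@ul,'lateral',d@vl)
```

```text
white [  248   103   153   106 15285] [323.9 154.6]
axis az 115.02679 553.80396 37.867897
blue [ 241   78  165   28 3912] [323.   90.2]
nose top edge [543.63958332  58.83211943  84.        ]
orange [ 304  228   39   58 2135] [323. 256.]
green [315 154  16  17 215] [322.6 161.7]
distance 100.08219968336694 lateral 0.46212776242176545
```

Emit:
play_rows(dp=[[0,0,-0.03],[0,0,-0.05],[0,0,-0.05],[0,0,-0.05],[0,0,-0.05]], rot=[[0,0,0],[0,0,0],[0,0,0],[0,0,0],[0,0,0]])

```text
clock: 12.9
eef_pos: [578.1, -15.0, 28.8]
tcp_rot: [3.141, 0.0, 2.01]
contact_force: [-0.8, -0.1, -1.6]
opening: 0.369
grasp_force: 40.2
```

Run:
```python
from h import *
s,p,R=cur(); print(p,s['tcp_rot'])
g,a=grab('side','s8'),grab('scene','c8')
def proj(F,X):
    c=np.array(F['R'])@X+np.array(F['t']); K=F['mtx']; return np.round([K[0,0]*c[0]/c[2]+K[0,2],K[1,1]*c[1]/c[2]+K[1,2]],1)
u=Ro.from_euler('z',115.1,degrees=True).apply([1,0,0]); O=np.array([577.3,-13.7,70])
for n,X in(('nose',O+78*u),('tail',O-78*u),('tailtop',O-78*u+[0,0,14])): print(n,proj(g,X),proj(a,X))
def crop(n,x,y,w,h,s): 
    i=cv2.imread(f'pics/{n}.png')[y:y+h,x:x+w]; return cv2.resize(i,None,fx=s,fy=s,interpolation=2)
cv2.imwrite('pics/v8.png',np.hstack([crop('s8',275,140,90,110,4.4),crop('c8',250,130,90,110,4.4)]))
```

```text
[578.11896345 -14.976252    28.80463804] [3.14129984e+00 1.84984612e-04 2.00962776e+00]
nose [325.4 195.6] [315.8 225.2]
tail [365.3 209.6] [267.5 204.4]
tailtop [365.6 206.2] [267.1 201.7]
```

View pics/v8.png

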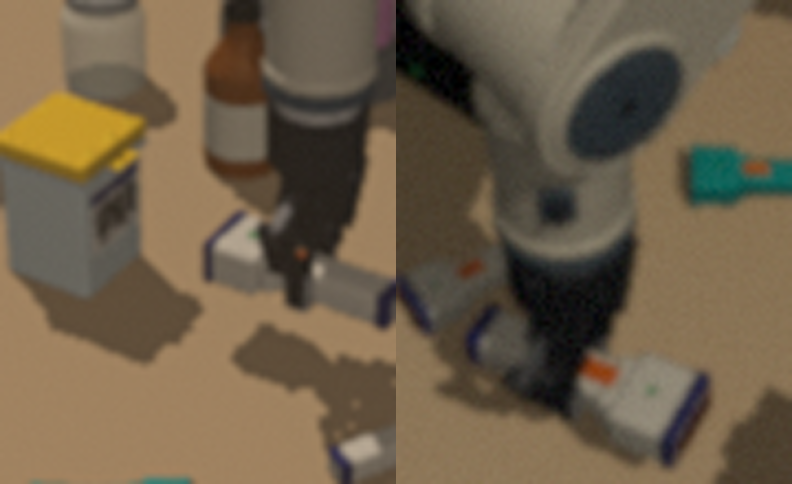

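The side and scene views agree with the prediction: nose at (325.9,196.1) against a predicted (325.4,195.6), tail level, and it faces the label. Hold steady.

Emit:
play_rows(dp=[[0,0,0],[0,0,0],[0,0,0],[0,0,0],[0,0,0]], rot=[[0,0,0],[0,0,0],[0,0,0],[0,0,0],[0,0,0]])

```text
clock: 13.42
eef_pos: [578.0, -15.0, 28.5]
tcp_rot: [-3.141, -0.0, 2.01]
contact_force: [-1.1, 0.6, -2.3]
opening: 0.369
grasp_force: 40.2
```

Emit:
play_rows(dp=[[0,0,0],[0,0,0],[0,0,0],[0,0,0],[0,0,0]], rot=[[0,0,0],[0,0,0],[0,0,0],[0,0,0],[0,0,0]])

```text
clock: 13.83
eef_pos: [578.0, -15.0, 28.6]
tcp_rot: [-3.142, 0.0, 2.01]
contact_force: [0.6, -0.1, -1.5]
opening: 0.368
grasp_force: 40.2
```

Emit:
play_rows(dp=[[0,0,0],[0,0,0],[0,0,0],[0,0,0],[0,0,0]], rot=[[0,0,0],[0,0,0],[0,0,0],[0,0,0],[0,0,0]])

```text
clock: 14.25
eef_pos: [578.0, -15.0, 28.6]
tcp_rot: [3.142, 0.0, 2.009]
contact_force: [-0.1, 0.4, -1.6]
opening: 0.371
grasp_force: 40.2
```

Emit:
play_rows(dp=[[0,0,0],[0,0,0],[0,0,0],[0,0,0],[0,0,0]], rot=[[0,0,0],[0,0,0],[0,0,0],[0,0,0],[0,0,0]])

```text
clock: 14.67
eef_pos: [578.0, -15.0, 28.6]
tcp_rot: [-3.142, 0.0, 2.01]
contact_force: [-0.2, -0.1, -0.9]
opening: 0.365
grasp_force: 40.2
```

Run:
```python
from h import *
s,p,R=cur(); print(s['clock'],p,s['tcp_rot'])
q=p+[0,0,76]
plan(q,R,[455.0,-363.9,q[2]],Rdown(np.degrees(1.8117)),3)
```

```text
14.6667 [578.02271605 -15.01020501  28.58453373] [-3.14158539e+00  2.42427878e-05  2.00954708e+00]
call 0 dp [-2.197 -2.163  0.   ] rot [-0.    0.    0.63]
call 1 dp [-2.334 -2.014  0.   ] rot [-0.    0.    0.63]
call 2 dp [-2.462 -1.856  0.   ] rot [-0.    0.    0.63]
```

Held for 1.7 s. Now I'll go back above the cradle.

Emit:
play_rows(dp=[[0,0,-0.3],[0,0,-0.8],[0,0,-1.3],[0,0,-1.7],[0,0,-1.9]], rot=[[0,0,0],[0,0,0],[0,0,0],[0,0,0],[0,0,0]])

```text
clock: 15.08
eef_pos: [579.3, -15.0, 107.6]
tcp_rot: [3.139, 0.002, 2.01]
contact_force: [-0.1, 0.6, -2.0]
opening: 0.369
grasp_force: 40.2
```

Emit:
play_rows(dp=[[-0.44,-0.43,0],[-0.88,-0.86,0],[-1.32,-1.3,0],[-1.76,-1.73,0],[-2.2,-2.16,0]], rot=[[0,0,0.13],[0,0,0.25],[0,0,0.38],[0,0,0.5],[0,0,0.63]])

```text
clock: 15.5
eef_pos: [536.5, -132.3, 104.9]
tcp_rot: [-3.142, -0.0, 1.943]
contact_force: [0.5, -0.4, -1.1]
opening: 0.37
grasp_force: 40.2
```

Emit:
play_rows(dp=[[-0.47,-0.4,0],[-0.93,-0.8,0],[-1.4,-1.21,0],[-1.86,-1.61,0],[-2.33,-2.01,0]], rot=[[0,0,0.13],[0,0,0.25],[0,0,0.38],[0,0,0.5],[0,0,0.63]])

```text
clock: 15.92
eef_pos: [495.5, -248.4, 104.8]
tcp_rot: [-3.141, -0.0, 1.877]
contact_force: [-0.3, 0.4, -1.6]
opening: 0.369
grasp_force: 40.2
```

Emit:
play_rows(dp=[[-0.52,-0.39,0],[-1.04,-0.78,0],[-1.55,-1.17,0],[-2.06,-1.55,0],[-2.46,-1.86,0]], rot=[[0,0,0.13],[0,0,0.25],[0,0,0.38],[0,0,0.5],[0,0,0.63]])

```text
clock: 16.33
eef_pos: [454.2, -365.3, 104.8]
tcp_rot: [-3.142, 0.0, 1.811]
contact_force: [0.2, -0.2, -0.7]
opening: 0.369
grasp_force: 40.2
```

Emit:
play_rows(dp=[[0,0,0],[0,0,0],[0,0,0]], rot=[[0,0,0],[0,0,0],[0,0,0]])

```text
clock: 16.58
eef_pos: [454.9, -363.2, 104.6]
tcp_rot: [-3.141, -0.001, 1.811]
contact_force: [-0.3, 0.0, -1.8]
opening: 0.368
grasp_force: 40.2
```

Run:
```python
from h import *
s,p,R=cur(); print(s['clock'],p,s['tcp_rot'],s['contact_force'])
plan(p,R,[455.0,-363.9,4.5],Rdown(np.degrees(1.8117)),1)
```

```text
16.5833 [ 454.88221381 -363.21168209  104.55402243] [-3.14148066e+00 -6.16186404e-04  1.81136490e+00] [-3.04151978e-01  2.35399916e-04 -1.84791072e+00]
call 0 dp [-1.900e-02 -1.000e-03  2.501e+00] rot [-0.001 -0.006 -0.003]
```

Emit:
play_rows(dp=[[-0.01,0,0.4],[-0.01,0,0.9],[-0.02,0,1.4],[-0.02,0,1.75],[-0.02,0,1.8]], rot=[[0,0,0],[0,0,0],[0,0,0],[0,0,0],[0,0,0]])

```text
clock: 17.0
eef_pos: [454.1, -362.1, 30.2]
tcp_rot: [-3.139, -0.004, 1.813]
contact_force: [-1.3, -0.1, -1.0]
opening: 0.37
grasp_force: 40.2
```

Emit:
play_rows(dp=[[0,0,0.1],[0,0,0.2],[0,0,0.3],[0,0,0.4],[0,0,0.4]], rot=[[0,0,0],[0,0,0],[0,0,0],[0,0,0],[0,0,0]])

```text
clock: 17.42
eef_pos: [455.2, -364.3, 16.3]
tcp_rot: [-3.141, -0.0, 1.812]
contact_force: [0.2, -0.3, -1.9]
opening: 0.368
grasp_force: 40.2
```

Emit:
play_rows(dp=[[0,0,0.08],[0,0,0.16],[0,0,0.24],[0,0,0.28],[0,0,0.28]], rot=[[0,0,0],[0,0,0],[0,0,0],[0,0,0],[0,0,0]])

```text
clock: 17.83
eef_pos: [454.9, -364.3, 4.9]
tcp_rot: [-3.141, -0.001, 1.811]
contact_force: [1.4, 0.2, -1.6]
opening: 0.37
grasp_force: 40.2
```

Emit:
play_rows(dp=[[0,0,0.01],[0,0,0.02],[0,0,0.02]], rot=[[0,0,0],[0,0,0],[0,0,0]])

```text
clock: 18.08
eef_pos: [455.3, -364.5, 4.6]
tcp_rot: [3.142, 0.0, 1.812]
contact_force: [-1.2, 0.2, -1.8]
opening: 0.369
grasp_force: 40.2
```

Emit:
play_rows(dp=[[0,0,0.01],[0,0,0.02],[0,0,0.02]], rot=[[0,0,0],[0,0,0],[0,0,0]])

```text
clock: 18.33
eef_pos: [455.3, -364.6, 4.5]
tcp_rot: [3.141, 0.0, 1.812]
contact_force: [-1.9, 1.1, 6.4]
opening: 0.366
grasp_force: 41.3
```

Seated: contact is upward at 6 N, at the same height as when it was grasped. Release and retreat straight up.

Emit:
play_rows(dp=[[0,0,0],[0,0,0],[0,0,0],[0,0,0],[0,0,0]], rot=[[0,0,0],[0,0,0],[0,0,0],[0,0,0],[0,0,0]], fingers=1)

```text
clock: 18.75
eef_pos: [455.3, -364.5, 3.7]
tcp_rot: [3.142, 0.0, 1.812]
contact_force: [-0.3, 0.1, -0.6]
opening: 0.998
grasp_force: 0.0
```

Emit:
play_rows(dp=[[0,0,0],[0,0,0],[0,0,0]], rot=[[0,0,0],[0,0,0],[0,0,0]])

```text
clock: 19.0
eef_pos: [455.2, -364.5, 3.7]
tcp_rot: [-3.142, -0.0, 1.812]
contact_force: [0.3, -0.6, 0.5]
opening: 1.001
grasp_force: 0.0
```

Emit:
play_rows(dp=[[0,0,-0.3],[0,0,-0.8],[0,0,-1.5],[0,0,-2.3],[0,0,-3.1]], rot=[[0,0,0],[0,0,0],[0,0,0],[0,0,0],[0,0,0]])

```text
clock: 19.42
eef_pos: [454.8, -364.2, 129.7]
tcp_rot: [-3.141, -0.0, 1.812]
contact_force: [0.4, -0.1, -0.3]
opening: 1.001
grasp_force: 0.0
```

Emit:
play_rows(dp=[[0,0,-0.7],[0,0,-1.4],[0,0,-2.0],[0,0,-2.0],[0,0,-2.0]], rot=[[0,0,0.77],[0,0,1.53],[0,0,2.3],[0,0,2.3],[0,0,2.3]])

```text
clock: 19.83
eef_pos: [455.9, -365.0, 210.1]
tcp_rot: [3.139, 0.002, 1.571]
contact_force: [-0.9, 0.6, -0.5]
opening: 0.997
grasp_force: 0.0
```

Run:
```python
from h import *
s,p,R=cur(); print(s['clock'],p,s['tcp_rot'],s['opening'],s['contact_force'])
f=grab('wrist','w9'); grab('scene','c9')
for n in('w5','w9'):
    f=ld(n); hsv=cv2.cvtColor(f['color'],cv2.COLOR_RGB2HSV)
    roi=np.zeros((400,640),np.uint8); roi[90:275,255:390]=1
    for nm,lo,hi,z in(('white',(0,0,110),(179,60,255),62),('blue',(110,90,30),(140,255,200),60),('orange',(5,180,120),(16,255,255),60)):
        m=cv2.inRange(hsv,lo,hi)*roi; k,l,st,c=cv2.connectedComponentsWithStats(m)
        for i in range(1,k):
            if st[i][4]>100: print(n,nm,np.round(c[i]),np.round(onz(f,c[i],z)[0,:2],1))
for n in('c5','c9'):
    m,st,c=mask(ld(n),(22,150,80),(34,255,255)); print(n,st,c)
```

```text
19.8333 [ 455.91646437 -365.03728604  210.1495662 ] [3.13863076e+00 2.41329359e-03 1.57138920e+00] 0.9969673127677766 [-0.92094578  0.57228746 -0.50090553]
w5 white [322. 174.] [ 450.9 -345.4]
w5 blue [307. 117.] [ 436.7 -288.2]
w5 blue [340. 249.] [ 471.3 -431.1]
w5 orange [322. 176.] [ 451.2 -348.8]
w9 white [318. 163.] [ 451.7 -346.8]
w9 blue [303. 106.] [ 437.1 -288.9]
w9 blue [337. 239.] [ 472.4 -431.7]
w9 orange [318. 165.] [ 451.7 -349.7]
c5 [ 344  217   46   41 1179] [366.20525869 236.05343511]
c9 [ 344  216   46   42 1177] [366.19116398 236.07561597]
```

The scanner is back within 1 mm of where it was docked, and the tub hasn't moved.

```bash
python3 -c "
from rig import r
print(r.sign_off())"
```

```text
the job is handed in; nothing more can be done
None
```

I pressed the yellow lid down to its hard stop, held the scanner level about 10 cm from the label for 1.7 s, then put it back in its cradle within about 1 mm and handed the job in at about 20 s; there was no read signal to confirm the scan.

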